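# Tare the finds balance with a stylus

### The arm

A 6-joint arm with a two-finger parallel gripper is mounted at the origin on the work surface. World frame = base frame: x ahead of the robot, y to its left, z up, the work surface at z = 0. Lengths are in mm, angles in rad, forces in N, time in s.
With the tool pointing down it reaches from about 350 to 775 mm from the base axis. Payload 7.3 kg.
Tool frame: the origin (TCP) lies on the centre line of the jaws, within the pads' length; the fingertips stand 14 mm ahead of it and the grasp point (between the pads) lies 5 mm behind it; z points along the fingers, y is the line along which they close (so a half turn about z gives the same grasp; the last joint's range is limited). The gripper opens to 92 mm and grips with 3 to 60 N. Pads are 19 mm wide; open, the fingers measure 130 mm over their backs; the gripper's body (75 mm by 190 mm) begins 47 mm behind the grasp point.
Start: joints at [1.123, 0.342, 1.524, -0, 1.275, -0.146], TCP at [156.035, 501.295, 240.741] pointing down, gripper open.
Joint ranges: [-2.53, 2.53], [-0.77, 2.02], [0.04, 2.7], [-1, 4.14], [0.28, 2.66], [-3.11, 3.11]. Speed limits (rad/s): [2.57, 2.57, 3.14, 3.14, 3.14, 3.14].

### API

Orientations are given as [roll, pitch, yaw] about the fixed x, y, z axes, in that order (R = Rz(yaw) Ry(pitch) Rx(roll)).
In Python, from plant import get_obs, capture, bot, spot_in, trace, pinpoint gives the robot as it stands.
- The arm moves only by the tool play_rows, never from a script. Its argument "rows" is a list of rows, each a list of 2 entries, a list of its own where there are three numbers: the shift along the world's x, y, z in units of 3 cm (1.0 is 3 cm), then the turn, a rotation vector about the world's x, y, z in units of 8 degrees (1.0 is 8 degrees). A call has 1 to 12 rows; each row shifts and turns the commanded pose from where the row before left it; what a row does not reach is not made up. A row lasts 1/8 s, in which the tool goes at most 62.5 mm and 10.7 degrees, less where a joint would pass 70% of its speed; a pose out of reach is approached as far as the arm can. A call with a number of a shift or a turn outside -1 to 1 is refused whole. A call with a gripper value outside its range is refused whole. "hand" is the opening, from -1 (shut) to 1 (fully open), set as the call begins (left out, the last holds). The fingers move at their own pace and stop on an object; the grip force is fixed at half the most. Time passes only in rows, so rows that do not move let the fingers close. It gives the time, the measured TCP pose, the force, the opening and the grip force at its end, in the units of the state.
- get_obs(): the state, without advancing time (a new reading comes with each control period).
- capture(name): name is "scene" or "top" or "wrist"; returns a dict with "frame" (400x640x3 uint8, red, green, blue), "fov_y" (degrees; the focal length in pixels is half the picture's height over the tangent of half this angle, whatever the lens; pixels are square), "cx", "cy" (the principal point, pixels), "dist" ([k1, k2, p1, p2, k3] as OpenCV has them; the pictures are not rectified), "rvec" (rotation vector, rad) and "tvec" (3), from world to camera coordinates, as OpenCV has them; the wrist camera has in their place "hand_eye" (4x4, takes a point from camera to tool coordinates, whose origin is the TCP and whose axes are the flange's). Camera axes: x right, y down, z forward; pixel columns grow to the right and rows downward; lengths in mm; the calibration is good to about 2 mm. A picture is of the moment at which its call begins: read the wrist's pose just before it. There is no depth.
- bot.close_job(): hands the job in; it is judged then, once.
Trained networks look in the newest picture that a camera, given by its name, has taken for a name from the list of things; names that differ only in an ending like _2 or _b are one class to them, and where a whole thing is asked for, a point or a joint stands for the part that bears it (a point fixed in the world has none). Each returns a list of dicts, best first, with "p" (0 to 1); they miss things now and then, are a little off and sometimes report something else, mostly with a low value. They report only what shows in the picture. A call takes as long as a camera call. They do not tell look-alikes from the thing itself.
- spot_in(query, camera): "at" ([row, column] in pixels, amid what is visible of it).
- trace(query, camera): "mask" (400x640 bool, what is visible of it) and "at" ([row, column] in pixels, amid what is visible of it).
- pinpoint(query, camera): "at" ([row, column] in pixels: a listed point, or the origin of a listed thing).
The state is a dict: "time": time; "joint_positions": joint angles; "dq": joint speeds; "tau": joint torques, N m; "tool_pos": TCP position; "tcp_rot": TCP orientation; "contact_force": force on the tool from outside, world axes, zero at the start; "moment": the same for the moment, N m; "grip_width": finger opening in mm; "finger_force": force on a finger pad.
Only numpy, scipy, OpenCV 4.12 (cv2) and the standard library are available. Lean on these libraries where they do the work, as an engineer would, in place of code of your own. Each camera call takes 0.05 s, during which the arm holds its last target. There are 200 camera calls.

### The job

To tare the bowl on the balance, take the orange stylus from its forked rack and with its tip gently press the recessed green button on the sloping panel fully in, holding it for half a second. Then hang the stylus back upright in the fork by its collar and let go. Leave the red button unpressed, touch the balance with nothing but the stylus, and leave the bowl and all else on the bench in place.

Things in the scene. Friction and masses are not known exactly. Their poses are not given: they have to be found in the camera images.
- stylus: Stylus, 151 mm long, 90 g, upright in the rack. Origin on its axis at the collar's underside, z up to the handle end. Orange 16 x 16 mm square handle z = 6 to 81 mm, faces square to its x and y; black collar 34 mm diameter, z = 0 to 6 mm; steel shank 10 mm diameter down to the tip at z = -70 mm. The shank is the heavy part, so it hangs upright by itself.
- stylus_tip (a point): End of the stylus's round steel tip, 70 mm below the stylus's origin.
- rack: Wooden rack, fixed, 90 mm high on a 90 x 90 x 10 mm base; origin at the centre of its underside. Two level prongs, 18 wide and 12 thick, run along x = -38 to 22 mm, tops at z = 90 mm. The slot between them is 18 mm wide, open from above and at the -x end, closed by a post (x = 22 to 42 mm, 90 mm high). The shank hangs in the slot, the collar on the prongs.
- rack_seat (a point): Middle of the slot at the height of the prongs' tops (90 mm above the bench, rack x = -5 mm): the stylus's origin belongs here.
- balance: White balance, fixed, 300 (x) x 220 (y) x 90 mm high; origin at the centre of its underside, x from front to back. Its front panel, local x = -145 to -80 mm, rises at 40 degrees to z = 75 mm: outward normal (-0.643, 0, 0.766). Green button at its +y side, red at -y, display between. Behind, a steel pan 156 mm in diameter, centre at x = 15, top at z = 90 mm.
- tare_mouth (a point): Centre of the mouth of the green button's well, in the panel's face. The well is 20 x 20 mm with a green frame, cut square to the panel. The green button's face fills its bottom, 18 mm in from here along (0.643, 0, -0.766) in the balance's axes, which is also the way it is pressed.
- tare (a joint): Travel of the green button: 0 m out, 0.006 m fully in. It is sprung back: about 1.3 N starts it moving, 5.2 N holds it fully in. Over 0.0045 m counts as pressed.
- power_mouth (a point): Centre of the mouth of the red button's well, 130 mm from the green one towards the balance's -y side; built the same.
- power (a joint): Travel of the red button: 0 m out, 0.006 m fully in. Not to be pressed.
- bowl: White ceramic bowl, 104 mm in diameter, 45 mm high, standing loose on the balance's pan. Origin at the centre of its underside.
- jar: Terracotta jar, 80 mm in diameter, 100 mm high, standing on the bench on the other side of the balance from the rack. Origin at the centre of its underside.
- brush: Small brush lying on the bench in front of the balance, along its own x axis. Leave it.
- bottle: Amber bottle, 60 mm in diameter, 150 mm high, standing on the bench. Origin at the centre of its underside.
- sherd: Reddish round clay sherd, 90 mm in diameter, 34 mm high, lying on the bench. Origin at the centre of its underside.
Things that resemble listed ones, but are neither listed nor needed, are in the scene too. Leave any purple or yellow look-alike of the stylus alone.

How it is judged (in metres and radians):
On the way:
1. the green button is held in, more than 4.5 mm, by the stylus for 0.3 s (value of joint tare above 0.0045 m and contact force between stylus and balance above 1 N), for 0.3 s.
At the end, for the whole second after the job is handed in: Both buttons are out (under 1.5 mm) after the press, the stylus hangs at rest in the fork within 20 mm of the seat, collar on the prongs (origin 85 to 96 mm above the bench), upright within 0.2 rad, and the bowl is within 20 mm of where it was (horizontal distance between stylus and rack_seat below 0.02 m and z of stylus in the frame of rack between 0.085 and 0.096 m and angle between stylus's own z axis and vertical below 0.2 rad and linear speed of stylus below 0.03 m/s and value of joint each of tare, power below 0.0015 m and distance of bowl from where it was at the start of the episode below 0.02 m); the robot touches nothing.
It fails at once if the red button is pressed more than 2 mm (value of joint power above 0.002 m).
It fails at once if the stylus pushes on the balance with more than 25 N (contact force between stylus and balance above 25 N).
It fails at once if the robot itself pushes on the balance (over 2 N) (contact force between any of the fingers, the arm and balance above 2 N).
It fails at once if the bowl is moved more than 20 mm, or the jar, brush, bottle or sherd more than 30 mm (distance of any of jar, brush, bottle, sherd from where it was at the start of the episode above 0.03 m or distance of bowl from where it was at the start of the episode above 0.02 m).
It also fails if it takes over 48 s, if anything falls off the work surface, if the arm or the gripper's body presses on something with over 40 N, if the wrist force passes 120 N, or if a joint passes its speed limit or range.

## Working session

There is one attempt and no reset: what is moved stays moved. The work goes in short steps, Python scripts to look and compute and a tool call to move; the robot and the scene stay as the last step left them, time stands still between calls to the robot, and variables do not carry over. Pictures are saved under pics/ and viewed, at most 12 in all, crops included, and the job is handed in when it is done.

Besides the shell and the picture viewer there is one more tool, called as name(argument=value, ...) on one line, values as JSON. play_rows: Moves the arm, as the interface text tells. Shifts and turns lie within -1 to 1; 1 stands for 3 cm of shift or 8 degrees of turn. Its arguments: {"type":"object","properties":{"rows":{"type":"array"},"hand":{"type":"number"}},"required":["rows"]}

```bash
mkdir -p pics
cat > h.py <<'E'
import numpy as np,cv2
from plant import *
from scipy.spatial.transform import Rotation as Ro
def cam(name):
    o=get_obs(); c=capture(name); f=200/np.tan(np.radians(c['fov_y']/2))
    K=np.array([[f,0,c['cx']],[0,f,c['cy']],[0,0,1.]]); d=np.array(c['dist'],float)
    if 'hand_eye' in c:
        T=np.eye(4);T[:3,:3]=Ro.from_euler('xyz',o['tcp_rot']).as_matrix();T[:3,3]=o['tool_pos']
        M=np.linalg.inv(T@np.array(c['hand_eye']))
        R,t=M[:3,:3],M[:3,3]
    else: R=cv2.Rodrigues(np.array(c['rvec'],float))[0];t=np.array(c['tvec'],float).ravel()
    return dict(K=K,d=d,R=R,t=t,img=c['frame'])
def ray(c,rc):
    u=cv2.undistortPoints(np.array([[[rc[1],rc[0]]]],float),c['K'],c['d'])[0,0]
    v=c['R'].T@np.array([u[0],u[1],1]);return -c['R'].T@c['t'],v/np.linalg.norm(v)
def tri(rays):
    A=sum(np.eye(3)-np.outer(v,v) for o,v in rays);b=sum((np.eye(3)-np.outer(v,v))@o for o,v in rays)
    X=np.linalg.solve(A,b);return X,[np.linalg.norm(np.cross(X-o,v)) for o,v in rays]
def atz(c,rc,z):
    o,v=ray(c,rc);return o+v*(z-o[2])/v[2]
def proj(c,X):
    p=cv2.projectPoints(np.atleast_2d(np.array(X,float)),cv2.Rodrigues(c['R'])[0],c['t'],c['K'],c['d'])[0][:,0];return p[:,::-1]
E
cat > a.py <<'E'
from h import *
C={n:cam(n) for n in('scene','top')}
for n in C: cv2.imwrite(f'pics/{n}0.png',C[n]['img'][...,::-1])
for q in 'stylus stylus_tip rack rack_seat balance tare_mouth power_mouth bowl jar brush bottle sherd'.split():
    r={n:pinpoint(q,n) for n in C}
    print(q,{n:[(np.round(x['at']).tolist(),round(x['p'],2)) for x in r[n][:3]] for n in r})
    if r['scene'] and r['top']:
        X,e=tri([ray(C[n],r[n][0]['at']) for n in C]);print('   ',X.round(1),np.round(e,1))
print(get_obs())
E
python3 a.py
```

```text
stylus {'scene': [([220.0, 188.0], 0.83), ([250.0, 152.0], 0.81), ([208.0, 172.0], 0.74)], 'top': [([271.0, 420.0], 0.54), ([241.0, 420.0], 0.46), ([239.0, 454.0], 0.45)]}
    [ 341.9 -334.4   17. ] [23.6 23.6]
stylus_tip {'scene': [([224.0, 176.0], 0.88), ([269.0, 157.0], 0.8), ([150.0, 394.0], 0.37)], 'top': [([238.0, 447.0], 0.71), ([267.0, 415.0], 0.67), ([239.0, 422.0], 0.58)]}
    [ 445.1 -395.3  119.5] [21.2 21.2]
rack {'scene': [([248.0, 193.0], 0.72)], 'top': [([235.0, 413.0], 0.72)]}
    [ 443.1 -344.1   -1.2] [3.8 3.8]
rack_seat {'scene': [([220.0, 190.0], 0.71)], 'top': [([240.0, 425.0], 0.6)]}
    [ 435.  -345.9   91.7] [10.2 10.2]
balance {'scene': [([261.0, 368.0], 0.6)], 'top': [([151.0, 317.0], 0.59)]}
    [740.1 -30.1  -6.6] [1.3 1.3]
tare_mouth {'scene': [([211.0, 371.0], 0.63)], 'top': [([176.0, 292.0], 0.83)]}
    [651.2  56.1  45.1] [3.6 3.6]
power_mouth {'scene': [([222.0, 322.0], 0.98)], 'top': [([185.0, 329.0], 0.62)]}
    [612.1 -69.   53.6] [0. 0.]
bowl {'scene': [([239.0, 372.0], 0.94), ([210.0, 371.0], 0.63)], 'top': [([138.0, 321.0], 0.82)]}
    [759.4 -
[... 488 characters left out ...]
: 1.3, 'joint_positions': array([ 1.12299852e+00,  3.41995962e-01,  1.52408000e+00,  1.81053945e-05,
        1.27538989e+00, -1.45997341e-01]), 'dq': array([-5.17173433e-04,  1.07273495e-03, -1.11942152e-03, -5.82393801e-05,
        7.09655996e-04,  1.47575776e-03]), 'tau': array([-5.18994293e-04, -4.31134522e+01, -2.44469851e+01,  7.17645907e-02,
        4.84327285e-02, -2.50453542e-05]), 'tool_pos': array([156.03655445, 501.30788766, 240.7495981 ]), 'tcp_rot': array([3.14146468e+00, 1.30891110e-06, 2.83978692e+00]), 'contact_force': array([-0.04679387, -0.49611914, -0.17104354]), 'moment': array([-0.00160138,  0.05556723, -0.0531511 ]), 'finger_force': 0.0, 'grip_width': 91.63961752744503}
```

View pictures.

View pics/scene0.png

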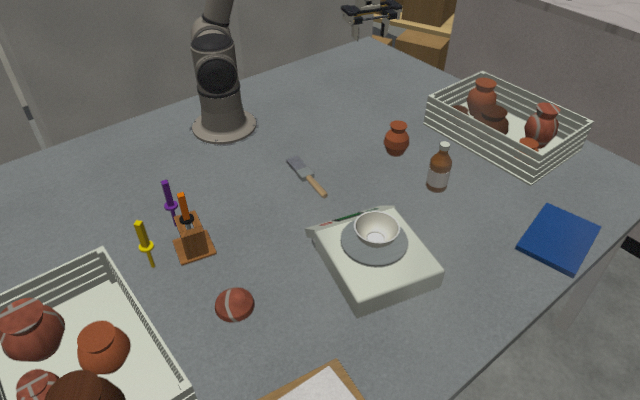

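View pics/top0.png

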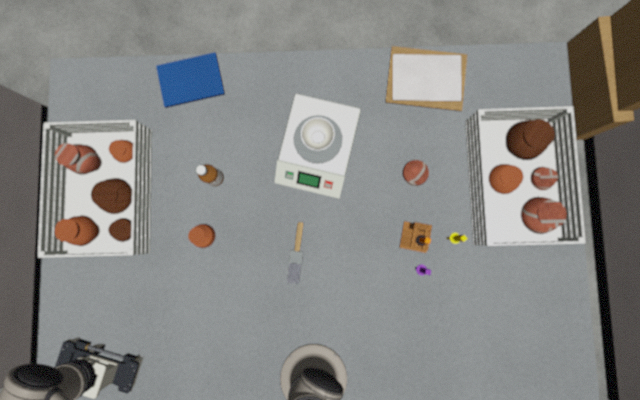

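The scene view shows the orange stylus in the rack at about (row 205, col 185), with purple (190, 168) and yellow (240, 146) look-alikes close by. In the top view the rack is at (236, 416), the green button at (175, 290) and the red one at (184, 328), so the balance is yawed slightly.

play_rows(rows=[[[0.8,-1,0.2],[0,0,0]],[[0.8,-1,0.2],[0,0,0]],[[0.8,-1,0.2],[0,0,0]],[[0.8,-1,0.2],[0,0,0]],[[0.8,-1,0.2],[0,0,0]],[[0.8,-1,0.2],[0,0,0]],[[0.8,-1,0.2],[0,0,0]],[[0.8,-1,0.2],[0,0,0]],[[0.8,-1,0.2],[0,0,0]],[[0.8,-1,0.2],[0,0,0]],[[0.8,-1,0.2],[0,0,0]],[[0.8,-1,0.2],[0,0,0]]], hand=0.0)

```text
time: 2.8
tool_pos: [444.7, 140.2, 313.1]
tcp_rot: [3.141, 0.0, 2.84]
contact_force: [0.4, 0.3, 0.6]
grip_width: 45.9
finger_force: 0.0
```

play_rows(rows=[[[0.5,-1,0],[0,0,0]],[[0.5,-1,0],[0,0,0]],[[0.5,-1,0],[0,0,0]],[[0,0,0],[0,0,0]],[[0,0,0],[0,0,0]]])

```text
time: 3.42
tool_pos: [488.8, 51.6, 312.7]
tcp_rot: [3.141, -0.0, 2.84]
contact_force: [-0.3, -0.4, 0.7]
grip_width: 46.0
finger_force: 0.0
```

```bash
cat > b.py <<'E'
from h import *
import sys
C=cam('wrist'); cv2.imwrite(f'pics/{sys.argv[1]}.png',C['img'][...,::-1])
np.save(sys.argv[1]+'.npy',C,allow_pickle=True)
print('cam',-C['R'].T@C['t'],C['R'][2],C['R'][0])
for q in sys.argv[2:]:
    for x in pinpoint(q,'wrist')[:3]: print(q,np.round(x['at'],1),round(x['p'],2))
o=get_obs();print(o['time'],o['tool_pos'],o['tcp_rot'],o['joint_positions'])
E
python3 b.py w1 tare_mouth power_mouth balance bowl
```

```text
cam [411.93553639  74.41024457 456.98082975] [ 0.2808237  -0.08747474 -0.95576473] [2.97722878e-01 9.54652333e-01 1.04288548e-04]
tare_mouth [207.9  90.1] 0.68
tare_mouth [267.7 355.9] 0.57
power_mouth [267.8 275.4] 0.84
balance [309.2 318.5] 0.88
3.675 [488.77825264  52.00560795 312.92549127] [3.14132874e+00 2.36856904e-04 2.84096707e+00] [-5.01864905e-02  2.31140598e-01  1.47861607e+00  1.98906079e-04
  1.43154112e+00 -1.32038485e+00]
```

View pics/w1.png

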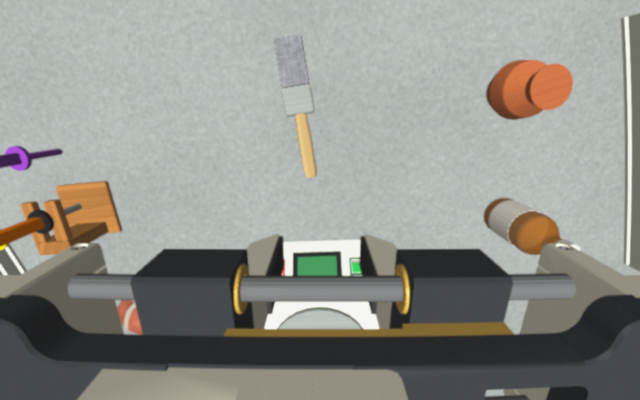

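play_rows(rows=[[[-0.2,-1,0],[0,0,0]],[[-0.2,-1,0],[0,0,0]],[[-0.2,-1,0],[0,0,0]],[[-0.2,-1,0],[0,0,0]],[[-0.2,-1,0],[0,0,0]],[[-0.2,-1,0],[0,0,0]],[[-0.2,-1,0],[0,0,0]],[[-0.2,-1,0],[0,0,0]],[[-0.2,-1,0],[0,0,0]],[[0,0,0],[0,0,0]],[[0,0,0],[0,0,0]]])

```text
time: 5.05
tool_pos: [435.1, -218.0, 312.7]
tcp_rot: [3.141, -0.0, 2.84]
contact_force: [0.5, -1.0, 0.3]
grip_width: 46.1
finger_force: 0.0
```

```bash
python3 b.py w2 stylus stylus_tip rack rack_seat tare_mouth
```

```text
cam [ 358.20111753 -195.24844718  457.02082809] [ 0.28125026 -0.08724271 -0.95566051] [2.97192485e-01 9.54817542e-01 2.97793668e-04]
stylus [200.7 231.3] 0.8
stylus [134.6 207.8] 0.71
stylus [218.5 165.1] 0.62
stylus_tip [297.4 286.2] 0.61
stylus_tip [129.2 225.6] 0.58
stylus_tip [206.5 183.5] 0.56
rack [188.6 250. ] 0.73
rack_seat [199.  231.6] 0.98
tare_mouth [249.9 528.9] 0.84
5.35 [ 435.22607989 -218.09651535  312.83705526] [3.14147602e+00 1.64442668e-04 2.84084510e+00] [-6.22229031e-01  2.22161723e-01  1.49059961e+00  1.64270447e-04
  1.42871216e+00 -1.89230107e+00]
```

View pics/w2.png

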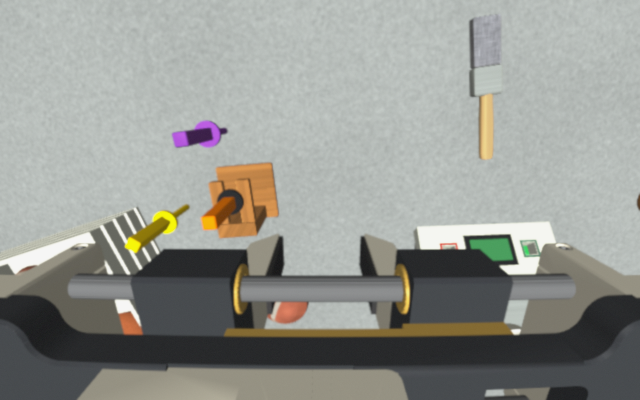

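The first wrist view (w1) shows the green button at (267, 356), with the rack at the far left. The second (w2) shows the rack seat at (200, 231) with the orange handle leaning to (215, 215), the look-alikes at (134, 208) and (222, 165), the green button at (248, 530) and the red one at (248, 448).

play_rows(rows=[[[0.5,-1,0],[0,0,0]],[[0.5,-1,0],[0,0,0]],[[0.5,-1,0],[0,0,0]],[[0,-0.8,0],[0,0,0]],[[0,0,0],[0,0,0]],[[0,0,0],[0,0,0]]])

```text
time: 6.1
tool_pos: [480.0, -331.9, 312.7]
tcp_rot: [3.141, -0.0, 2.84]
contact_force: [-0.1, 0.2, -0.7]
grip_width: 46.2
finger_force: 0.0
```

```bash
python3 b.py w3 stylus rack rack_seat
cat > m.py <<'E'
from h import *
L=lambda n:np.load(n+'.npy',allow_pickle=True).item()
a,b,c1=L('w1'),L('w2'),L('w3')
print('tare',tri([ray(a,[267.7,355.9]),ray(b,[249.9,528.9])]))
im=np.hstack([cv2.resize(b['img'][100:270,130:310],None,fx=2.2,fy=3,interpolation=2)[:500],cv2.resize(c1['img'][60:250,160:350],None,fx=2.1,fy=2.63,interpolation=2)[:500]]) if 0 else cv2.resize(c1['img'][60:250,190:440],None,fx=3,fy=3,interpolation=2)
cv2.imwrite('pics/w3c.png',im[...,::-1]); print(im.shape)
E
python3 m.py
```

```text
cam [ 403.13406927 -309.19562005  457.00513986] [ 0.28107061 -0.08714721 -0.95572207] [2.97231695e-01 9.54805319e-01 3.49972297e-04]
stylus [169.2 224.8] 0.7
stylus [140.  303.1] 0.69
stylus [ 72.1 279.5] 0.6
rack [142.3 308.7] 0.89
rack_seat [142.2 300.6] 0.86
6.3 [ 480.1349992  -331.8730471   313.13071229] [3.14154900e+00 4.29885300e-04 2.84067895e+00] [-7.36189640e-01  4.11516034e-01  1.22047624e+00  2.21268611e-04
  1.50922898e+00 -2.00608585e+00]
tare (array([652.05566173,  56.64358508,  52.82828734]), [np.float64(0.08261862284390668), np.float64(0.08261862284388816)])
(570, 750, 3)
```

View pics/w3c.png

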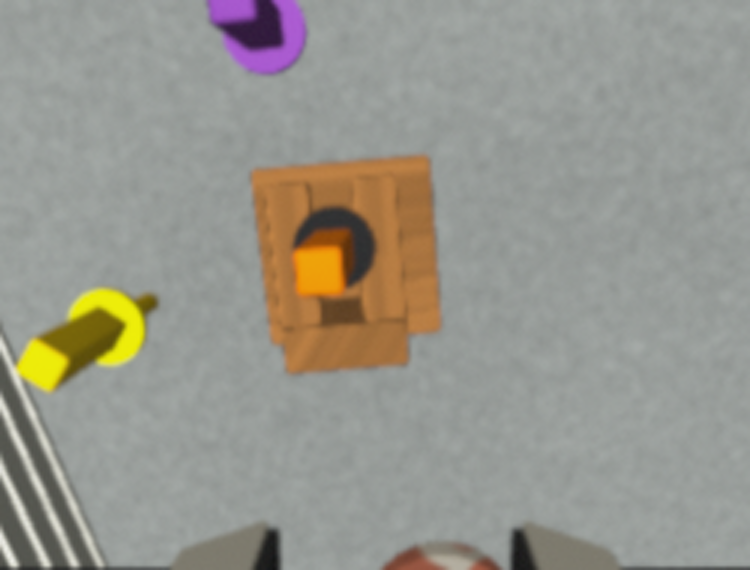

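```bash
cat > m2.py <<'E'
from h import *
L=lambda n:np.load(n+'.npy',allow_pickle=True).item()
a,b,c=L('w1'),L('w2'),L('w3')
print('seat',tri([ray(b,[199,231.6]),ray(c,[142.2,300.6])]))
print('sty',tri([ray(b,[200.7,231.3]),ray(c,[140,303.1])]))
def blob(I,lo,hi,box):
    h=cv2.cvtColor(I,cv2.COLOR_RGB2HSV);m=cv2.inRange(h,np.array(lo),np.array(hi));k=np.zeros_like(m);r0,r1,c0,c1=box;k[r0:r1,c0:c1]=m[r0:r1,c0:c1];return k
# handle top face: bright orange
for n,C,box in(('w2',b,(190,240,195,245)),('w3',c,(135,170,280,315))):
    k=blob(C['img'],(5,200,225),(20,255,255),box);n_,lab,st,ce=cv2.connectedComponentsWithStats(k);i=1+np.argmax(st[1:,4])
    q=cv2.minAreaRect(np.argwhere(lab==i)[:,::-1].astype(np.float32));P=cv2.boxPoints(q)
    print(n,st[i],ce[i],q)
    W=np.array([atz(C,p[::-1],171) for p in P]);print(W.round(1),[np.degrees(np.arctan2(*(W[(j+1)%4]-W[j])[1::-1])).round(1) for j in range(4)],W.mean(0))
f=lambda r,cc:[60+r/3,190+cc/3]
for p,q in(((185,268),(322,283)),((185,308),(295,320)),((178,355),(322,366)),((178,393),(320,407)),((325,285),(318,405))):
    A,B=atz(c,f(*p),90),atz(c,f(*q),90);print('prong',A.round(1),B.round(1),np.degrees(np.arctan2(*(B-A)[1::-1])).round(1))
# base edges z=10
for p,q in(((170,253),(157,430)),((157,430),(330,440))):
    A,B=atz(c,f(*p),10),atz(c,f(*q),10);print('base',A.round(1),B.round(1),np.degrees(np.arctan2(*(B-A)[1::-1])).round(1),np.linalg.norm(B-A))
# look-alikes
print('yellow top?',[tri([ray(b,[242,136]),ray(c,f(368,45))])[0]],'collar',tri([ray(b,[223,165]),ray(c,f(327,106))]))
print('purple collar',tri([ray(b,[134,208]),ray(c,f(30,265))]))
# buttons in w2
z=53
g,r=atz(b,[249.9,528.9],z),atz(b,[248.5,448],z);print(g,r,np.linalg.norm(g-r),np.degrees(np.arctan2(*(g-r)[1::-1]))-90)
cv2.imwrite('pics/w2c.png',cv2.resize(b['img'][210:275,400:580],None,fx=4,fy=4,interpolation=2)[...,::-1])
E
python3 m2.py
```

```text
seat (array([ 430.61417372, -345.68000101,   79.85100955]), [np.float64(0.3223852003160425), np.float64(0.3223852003160318)])
sty (array([ 428.38262707, -339.86876226,   98.27396953]), [np.float64(0.4623626331918189), np.float64(0.46236263319179055)])
w2 [202 216  15  13  43] [210.88372093 219.60465116] ((210.86000061035156, 220.02000427246094), (16.60000228881836, 9.000000953674316), 36.869895935058594)
[[ 423.5 -348.5  171. ]
 [ 417.8 -339.7  171. ]
 [ 432.3 -330.6  171. ]
 [ 438.2 -339.5  171. ]] [np.float64(122.8), np.float64(31.9), np.float64(-56.4), np.float64(-148.4)] [ 427.92852443 -339.57754336  171.        ]
w3 [288 143  16  15 207] [295.59903382 150.0821256 ] ((295.56439208984375, 150.1435546875), (14.726551055908203, 14.229032516479492), 84.2894058227539)
[[ 421.7 -349.1  171. ]
 [ 424.5 -335.5  171. ]
 [ 438.5 -338.7  171. ]
 [ 435.7 -352.5  171. ]] [np.float64(78.3), np.float64(-12.6), np.float64(-101.6), np.float64(166.6)] [ 430.07881509 -343.947384    171.        ]
prong [ 398.7 -361.6   90. ] [ 454.1 -374.5   90. ] -13.1
prong [ 403.6 -346.    90. ] [ 447.9 -355.8   90. ] -12.4
prong [ 406.7 -326.8   90. ] [ 464.7 -340.7   90. ] -13.5
prong [ 411.4 -312.    90. ] [ 469.1 -323.7   90. ] -11.5
prong [ 455.6 -374.2   90. ] [ 468.  -324.3   90. ] 76.0
base [ 388.7 -377.7   10. ] [ 409.  -292.2   10. ] 76.7 87.90346224668431
base [ 409.  -292.2   10. ] [ 493.6 -312.    10. ] -13.2 86.88195186178778
yellow top? [array([ 436.69602551, -460.46855514,  133.74755898])] collar (array([ 435.03135127, -452.88055421,   76.29219082]), [np.float64(0.597188234777844), np.float64(0.5971882347775602)])
purple collar (array([ 339.98329118, -344.63954768,   72.43817603]), [np.float64(0.124799538937635), np.float64(0.12479953893748914)])
[651.830547    56.52420753  53.        ] [609.46046622 -67.42279056  53.        ] 130.98886243054056 -18.872496326189605
```

View pics/w2c.png

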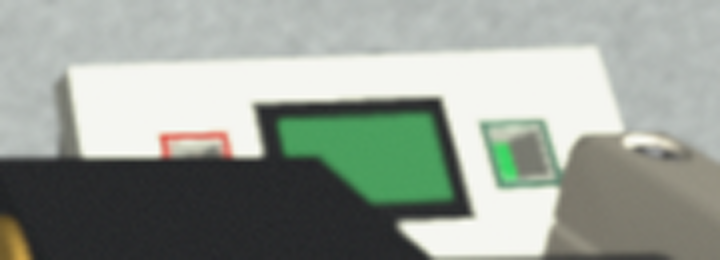

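The crop shows the green well clearly (centre about row 248, col 530 of w2). The rack opens towards the robot, its yaw is -13°, the handle is square to it, and the balance yaw is about -19°. The stylus is at about (431, -344), so I go to grasp it.

play_rows(rows=[[[-0.8,-0.2,0],[0,0,0.26]],[[-0.8,-0.2,0],[0,0,0.26]],[[0,0,-0.4],[0,0,0]],[[0,0,-0.8],[0,0,0]],[[0,0,-1],[0,0,0]],[[0,0,-1],[0,0,0]],[[0,0,-1],[0,0,0]],[[0,0,-1],[0,0,0]],[[0,0,-0.6],[0,0,0]],[[0,0,-0.3],[0,0,0]],[[0,0,0],[0,0,0]]], hand=0.1)

```text
time: 7.68
tool_pos: [432.3, -344.2, 129.2]
tcp_rot: [3.141, -0.001, 2.913]
contact_force: [-0.4, 0.2, 0.7]
grip_width: 50.5
finger_force: 0.0
```

play_rows(rows=[[[0,0,0],[0,0,0]],[[0,0,0],[0,0,0]],[[0,0,0],[0,0,0]],[[0,0,0],[0,0,0]]], hand=-1)

```text
time: 8.18
tool_pos: [432.1, -344.7, 130.0]
tcp_rot: [3.142, 0.0, 2.912]
contact_force: [0.2, 1.6, -0.2]
grip_width: 15.9
finger_force: 30.0
```

```bash
python3 b.py w4 stylus stylus_tip rack_seat
cat > m3.py <<'E'
from h import *
b=np.load('w2.npy',allow_pickle=True).item()
print('edge',[atz(b,p,20.5) for p in([226.25,417],[221.25,549.5])])
A,B=[atz(b,p,20.5) for p in([226.25,417],[221.25,549.5])]
yv=(B-A)/np.linalg.norm(B-A);print(np.linalg.norm(B-A),np.degrees(np.arctan2(yv[1],yv[0]))-90)
xv=np.array([yv[1],-yv[0],0])
for z in(46,48,50,52,54):
    g=atz(b,[248.2,530],z);print(z,g,'plane z',20.5+(g-A)@xv*np.tan(np.radians(40)))
E
python3 m3.py
```

```text
cam [ 353.59292981 -327.46219675  274.23817253] [ 0.28709631 -0.06736817 -0.95552982] [ 2.27564004e-01  9.73763085e-01 -2.80318265e-04]
stylus [ 98.5 288.2] 0.84
stylus [254.  188.8] 0.67
stylus [232.3 321.9] 0.65
stylus_tip [224.5 216.5] 0.67
stylus_tip [199.4 320.5] 0.6
8.375 [ 432.06807285 -344.7317439   129.91491573] [-3.14156637e+00  1.91787409e-04  2.91236940e+00] [-8.12148008e-01  5.02432728e-01  1.60008734e+00  9.70355264e-05
  1.03889801e+00 -2.15377028e+00]
edge [array([574.34566699, -99.19821324,  20.5       ]), array([632.86539018, 115.36393672,  20.5       ])]
222.39935745742054 -15.255807974196543
46 [654.4034328   62.89274326  46.        ] plane z 49.52088957917873
48 [652.96213204  61.63664541  48.        ] plane z 48.631448605669455
50 [651.52083129  60.38054755  50.        ] plane z 47.74200763216005
52 [650.07953053  59.1244497   52.        ] plane z 46.85256665865076
54 [648.63822977  57.86835184  54.        ] plane z 45.96312568514138
```

The grip closed at 15.9 mm, which is the handle. Next I lift.

play_rows(rows=[[[0,0,0.3],[0,0,0]],[[0,0,0.6],[0,0,0]],[[0,0,0.9],[0,0,0]],[[0,0,0.9],[0,0,0]],[[0,0,0.7],[0,0,0]],[[0,0,0.3],[0,0,0]]])

```text
time: 9.12
tool_pos: [432.3, -345.0, 242.4]
tcp_rot: [-3.14, 0.002, 2.912]
contact_force: [0.6, 0.2, -1.8]
grip_width: 15.3
finger_force: 30.0
```

play_rows(rows=[[[0.2,0.5,0],[0,0,-0.27]],[[0.3,0.9,0],[0,0,0]],[[0.3,1,0],[0,0,0]],[[0.3,1,0],[-0.165,-0.603,0]],[[0.3,1,0],[-0.165,-0.603,0]],[[0.3,1,0],[-0.165,-0.603,0]],[[0.3,1,0],[-0.165,-0.603,0]],[[0.3,1,0],[-0.165,-0.603,0]],[[0.3,1,0],[-0.165,-0.603,0]],[[0.3,1,0],[-0.165,-0.603,0]],[[0.3,1,0],[-0.165,-0.603,0]],[[0.3,1,0],[0,0,0]]])

```text
time: 10.62
tool_pos: [534.9, -3.4, 239.8]
tcp_rot: [-3.139, 0.69, 2.875]
contact_force: [0.1, -0.4, -0.3]
grip_width: 15.6
finger_force: 30.0
```

play_rows(rows=[[[0.2,1,-0.3],[0,0,0]],[[0.2,1,-0.5],[0,0,0]],[[0.1,1,-0.5],[0,0,0]],[[0,0.5,-0.5],[0,0,0]],[[0,0,0],[0,0,0]],[[0,0,0],[0,0,0]]])

```text
time: 11.38
tool_pos: [551.7, 100.0, 187.6]
tcp_rot: [-3.138, 0.693, 2.876]
contact_force: [0.3, 0.7, 0.3]
grip_width: 15.9
finger_force: 30.0
```

```bash
python3 b.py w5 stylus stylus_tip tare_mouth power_mouth
```

```text
cam [403.1212212  139.79882721 247.65106561] [ 0.80684573 -0.22313772 -0.54700047] [ 0.26465812  0.96433763 -0.00300151]
stylus [231.9 321. ] 0.88
tare_mouth [179.5 309.8] 0.57
power_mouth [179.4 196.8] 0.98
11.625 [551.81514892  99.8124379  187.94923967] [-3.13981803  0.69369399  2.87370517] [ 0.19989957  0.27290058  2.03115479 -0.99096301  0.35386619 -0.23882228]
```

View pics/w5.png

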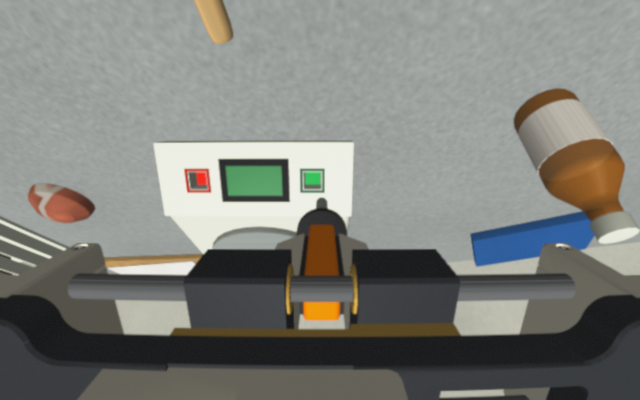

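The picture shows the held stylus with its tip at (200, 321), the green well at (181, 313) and the red one at (180, 197). Joint 4 is near its lower limit of -1, so I fit a kinematic model and choose an attitude the arm can reach.

```bash
cat > m4.py <<'E'
from h import *
L=lambda n:np.load(n+'.npy',allow_pickle=True).item()
b,c=L('w2'),L('w5')
h=cv2.cvtColor(c['img'],cv2.COLOR_RGB2HSV);m=cv2.inRange(h,np.array((45,90,50)),np.array((90,255,255)));m[:, :294]=0;m[:,335:]=0;m[:160]=0;m[200:]=0
p=np.argwhere(m);print('green',p.min(0),p.max(0));ctr=(p.min(0)+p.max(0))/2
X,e=tri([ray(b,[248.25,530]),ray(c,ctr)]);print('mouth w2,w5',X,e, 'z48.3:',atz(c,ctr,48.3),atz(b,[248.25,530],48.3))
o=get_obs();R=Ro.from_euler('xyz',o['tcp_rot']).as_matrix();P=np.array(o['tool_pos'])
print('tip px pred',[proj(c,P+R[:,2]*t)[0].round(1) for t in(105,110,115)],'toolz',R[:,2],'tooly',R[:,1])
A,B=atz(c,[141.5,154],20.5),atz(c,[143,354],20.5);yv=(B-A);print('edge',A,B,np.linalg.norm(yv),np.degrees(np.arctan2(yv[1],yv[0]))-90)
cv2.imwrite('pics/w5c.png',cv2.resize(c['img'][130:250,240:400],None,fx=5,fy=5,interpolation=2)[:600,...,::-1])
from scipy.optimize import least_squares
S=[([1.12299852,.341995962,1.52408,0,1.27538989,-.145997],[156.036,501.308,240.75],[3.1414647,0,2.83978692]),
([-5.01864905e-02,2.31140598e-01,1.47861607,1.99e-04,1.43154112,-1.32038485],[488.778,52.0056,312.925],[3.1413287,.00023,2.84096707]),
([-.622229,.2221617,1.4905996,.00016,1.42871216,-1.8923],[435.226,-218.0965,312.837],[3.141476,.00016,2.8408451]),
([-.73618964,.411516,1.22047624,.00022,1.50922898,-2.006],[480.135,-331.873,313.13],[3.14155,.0004,2.84068]),
([-.812148,.502432728,1.60008734,.0001,1.03889801,-2.15377],[432.068,-344.7317,129.915],[-3.141566,.00019,2.9123694]),
(o['joint_positions'],P,o['tcp_rot'])]
def fk(x,q):
    a,h0,L1,L2,e_,d=x;s=q[1]+q[2]
    r=a+L1*np.sin(q[1])+L2*np.sin(s)+e_*np.cos(s);z=h0+L1*np.cos(q[1])+L2*np.cos(s)-e_*np.sin(s)
    Rm=Ro.from_euler('ZYZYZ',[q[0],s,SG*q[3],q[4],q[5]]).as_matrix()
    return np.array([r*np.cos(q[0]),r*np.sin(q[0]),z])+d*Rm[:,2],Rm
for SG in(1,-1):
    f=lambda x:np.concatenate([fk(x,s[0])[0]-s[1] for s in S]+[100*(fk(x,s[0])[1][:,2]-Ro.from_euler('xyz',s[2]).as_matrix()[:,2]) for s in S])
    s=least_squares(f,[0,200,400,400,0,200]);print(SG,s.x.round(2),abs(s.fun).max())
E
python3 m4.py
```

```text
green [172 305] [184 319]
mouth w2,w5 [651.64153291  60.71144113  47.91858854] [np.float64(1.2826153623246679), np.float64(1.2826153623247396)] z48.3: [649.25345658  60.78606001  48.3       ] [652.83601147  61.44112385  48.3       ]
tip px pred [array([204.6, 322.4]), array([202.9, 322.4]), array([201.3, 322.4])] toolz [ 0.61610577 -0.17095214 -0.76888818] tooly [ 0.26578863  0.96403036 -0.00136449]
edge [574.18153945 -99.92734574  20.5       ] [635.46765353 112.58325106  20.5       ] 221.1712945480332 -16.087077859946604Traceback (most recent call last):
  File "m4.py", line 25, in <module>
    s=least_squares(f,[0,200,400,400,0,200]);print(SG,s.x.round(2),abs(s.fun).max())
    return func(*args, **kwargs)
    vector_fun = VectorFunction(
        fun_wrapped,
    ...<6 lines>...
        workers=workers
    )
    self._update_fun()
    ~~~~~~~~~~~~~~~~^^
    self.f = self.fun_wrapped(xp_copy(self.x))
             ~~~~~~~~~~~~~~~~^^^^^^^^^^^^^^^^^
    return np.atleast_1d(self.fun(x))
                         ~~~~~~~~^^^
    return self.f(x, *self.args, **self.kwargs)
           ~~~~~~^^^^^^^^^^^^^^^^^^^^^^^^^^^^^^
  File "m4.py", line 24, in <lambda>
    f=lambda x:np.concatenate([fk(x,s[0])[0]-s[1] for s in S]+[100*(fk(x,s[0])[1][:,2]-Ro.from_euler('xyz',s[2]).as_matrix()[:,2]) for s in S])
                               ~~^^^^^^^^
  File "m4.py", line 21, in fk
    Rm=Ro.from_euler('ZYZYZ',[q[0],s,SG*q[3],q[4],q[5]]).as_matrix()
       ~~~~~~~~~~~~~^^^^^^^^^^^^^^^^^^^^^^^^^^^^^^^^^^^^
  File "scipy/spatial/transform/_rotation.pyx", line 1413, in scipy.spatial.transform._rotation.Rotation.from_euler
ValueError: Expected axis specification to be a non-empty string of upto 3 characters, got ZYZYZ
```

View pics/w5c.png

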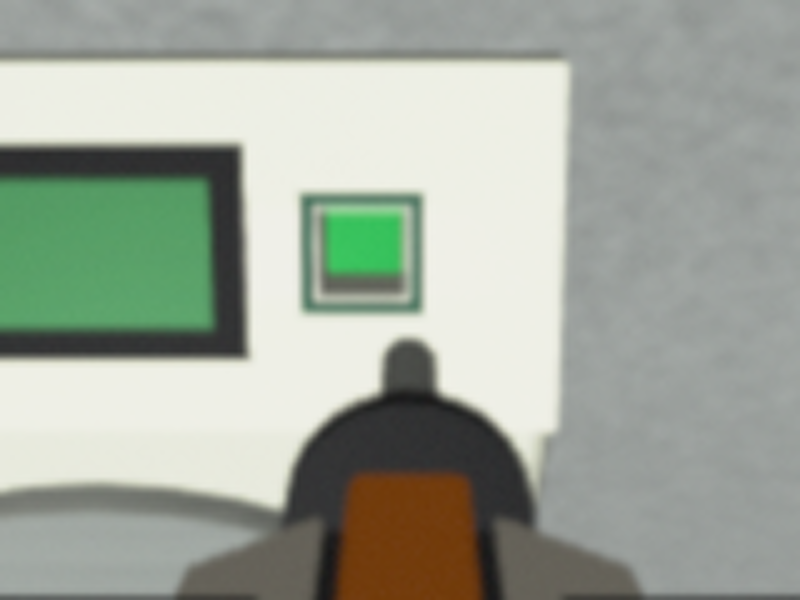

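```bash
sed -i "s/^    Rm=.*/    Rm=(Ro.from_euler('ZYZ',[q[0],s,SG*q[3]])*Ro.from_euler('YZ',[q[4],q[5]])).as_matrix()/" m4.py
sed -i "s/^ctr=.*//; s/;ctr=(p.min(0)+p.max(0))\/2/;ctr=np.array([180.6,312.5])/" m4.py
cat >> m4.py <<'E'
best=None
for SG in(1,-1):
    s=least_squares(f,[0,200,400,400,0,200])
    if best is None or s.cost<best[0]: best=(s.cost,SG,s.x)
_,SG,x=best
def ik(Pt,zt,q0):
    g=lambda q:np.concatenate([fk(x,[*q,0])[0]-Pt,300*(fk(x,[*q,0])[1][:,2]-zt)])
    s=least_squares(g,q0);return s.x,abs(s.fun).max()
M=np.array([651,60.9,48.2])
for yaw in(-15.6,-10,-6):
  for tl in(40,37,34):
    t,w=np.radians(tl),np.radians(yaw);zt=np.array([np.sin(t)*np.cos(w),np.sin(t)*np.sin(w),-np.cos(t)])
    dn=np.array([.643*np.cos(np.radians(-15.6)),.643*np.sin(np.radians(-15.6)),-.766])
    for s in(-40,-8,24):
        q,e=ik(M+s*dn-110*zt,zt,o['joint_positions'][:5]);print(yaw,tl,s,q.round(3),round(e,2))
E
python3 m4.py
```

```text
green [172 305] [184 319]
mouth w2,w5 [651.85082374  60.5537467   49.86989683] [np.float64(0.12852573970675657), np.float64(0.1285257397066805)] z48.3: [654.02022611  59.93334542  48.3       ] [652.83601147  61.44112385  48.3       ]
tip px pred [array([204.6, 322.4]), array([202.9, 322.4]), array([201.3, 322.4])] toolz [ 0.61610577 -0.17095214 -0.76888818] tooly [ 0.26578863  0.96403036 -0.00136449]
edge [574.18153945 -99.92734574  20.5       ] [635.46765353 112.58325106  20.5       ] 221.1712945480332 -16.087077859946604
1 [ 75.64 102.15 430.37 315.23 -18.07 186.45] 76.49859215525487
-1 [ 99.3   64.37 406.64 295.09 -38.27 149.65] 76.61845688892761
-15.6 40 -40 [ 0.263  0.333  1.992 -1.071  0.383] 0.0
-15.6 40 -8 [ 0.241  0.407  1.975 -1.202  0.345] 0.0
-15.6 40 24 [ 0.22   0.481  1.949 -1.339  0.318] 0.0
-15.6 37 -40 [ 0.25   0.339  1.945 -0.851  0.41 ] 0.0
-15.6 37 -8 [ 0.228  0.41   1.927 -0.945  0.364] 0.0
-15.6 37 24 [ 0.209  0.483  1.902 -1.048  0.327] 0.0
-15.6 34 -40 [ 0.236  0.347  1.896 -0.669  0.454] 0.0
-15.6 34 -8 [ 0.216  0.417  1.878 -0.73   0.404] 0.0
-15.6 34 24 [ 0
[... 252 characters left out ...]
8 [ 0.196  0.397  1.95  -0.889  0.284] 0.0
-10 37 24 [ 0.177  0.47   1.925 -1.02   0.246] 0.0
-10 34 -40 [ 0.206  0.333  1.918 -0.578  0.39 ] 0.0
-10 34 -8 [ 0.186  0.405  1.9   -0.64   0.337] 0.0
-10 34 24 [ 0.169  0.477  1.875 -0.711  0.293] 0.0
-6 40 -40 [ 0.198  0.309  2.031 -0.998  0.23 ] 0.0
-6 40 -8 [ 0.178  0.385  2.013 -1.224  0.192] 0.0
-6 40 24 [ 0.16   0.461  1.987 -1.493  0.169] 0.0
-6 37 -40 [ 0.19   0.316  1.981 -0.682  0.281] 0.0
-6 37 -8 [ 0.171  0.389  1.963 -0.8    0.23 ] 0.0
-6 37 24 [ 0.153  0.464  1.937 -0.952  0.19 ] 0.0
-6 34 -40 [ 0.182  0.326  1.929 -0.481  0.349] 0.0
-6 34 -8 [ 0.164  0.398  1.911 -0.535  0.295] 0.0
-6 34 24 [ 0.147  0.471  1.886 -0.601  0.249] 0.0
```

```bash
python3 - <<'E'
s=open('m4.py').read()
s=s.replace("a,h0,L1,L2,e_,d=x;","a,h0,L1,L2,e_,d,bb,wx,wy=x;")
s=s.replace("    return np.array([r*np.cos(q[0]),r*np.sin(q[0]),z])+d*Rm[:,2],Rm","    R4=Ro.from_euler('ZYZ',[q[0],s,SG*q[3]]).as_matrix()\n    return Ro.from_euler('z',q[0]).apply([r,bb,z])+R4@[wx,wy,0]+d*Rm[:,2],Rm")
s=s.replace("[0,200,400,400,0,200]","[0,200,400,400,0,200,70,0,0]").replace("S=[(","S=[([0]*0,0,0)][:0]+[(")
open('m4.py','w').write(s)
E
python3 m4.py | tail -29
```

```text
-1 [-2.0000e-02  2.2290e+02  5.0620e+02  3.7962e+02  2.0964e+02  3.0407e+02
 -1.1720e+01 -1.6315e+02  8.8180e+01] 56.82317550715715
-15.6 40 -40 [ 0.166  0.321  2.06  -1.2    0.297] 0.0
-15.6 40 -8 [ 0.144  0.393  2.042 -1.381  0.268] 0.0
-15.6 40 24 [ 0.125  0.464  2.018 -1.569  0.251] 0.0
-15.6 37 -40 [ 0.148  0.317  2.01  -0.878  0.325] 0.0
-15.6 37 -8 [ 0.128  0.386  1.993 -1.001  0.282] 0.0
-15.6 37 24 [ 0.11   0.456  1.97  -1.141  0.249] 0.0
-15.6 34 -40 [ 0.131  0.318  1.959 -0.636  0.378] 0.0
-15.6 34 -8 [ 0.112  0.385  1.942 -0.704  0.33 ] 0.0
-15.6 34 24 [ 0.095  0.453  1.919 -0.783  0.289] 0.0
-10 40 -40 [ 0.102  0.301  2.094 -1.21   0.189] 0.0
-10 40 -8 [ 0.083  0.376  2.076 -1.518  0.165] 0.0
-10 40 24 [ 0.065  0.449  2.051 -1.838  0.159] 0.0
-10 37 -40 [ 0.09   0.298  2.041 -0.745  0.234] 0.0
-10 37 -8 [ 0.072  0.37   2.023 -0.904  0.188] 0.0
-10 37 24 [ 0.056  0.441  2.    -1.116  0.154] 0.0
-10 34 -40 [ 0.079  0.3    1.987 -0.479  0.309] 0.0
-10 34 -8 [ 0.062  0.37   1.969 -0.541  0.257] 0.0
-10 34 24 [ 0.047  0.439  1.946 -0.619  0.213] 0.0
-6 40 -40 [ 0.053  0.29   2.113 -1.137  0.111] 0.0
-6 40 -8 [ 0.036  0.366  2.094 -1.696  0.091] 0.0
-6 40 24 [ 0.02   0.441  2.069 -2.227  0.101] 0.0
-6 37 -40 [ 0.046  0.288  2.058 -0.529  0.18 ] 0.0
-6 37 -8 [ 0.03   0.361  2.04  -0.684  0.128] 0.0
-6 37 24 [ 0.015  0.433  2.015 -0.961  0.088] 0.0
-6 34 -40 [ 0.039  0.291  2.002 -0.303  0.272] 0.0
-6 34 -8 [ 0.024  0.361  1.984 -0.338  0.218] 0.0
-6 34 24 [ 0.01   0.432  1.96  -0.386  0.172] 0.0
```

```bash
sed -i "s/^_,SG,x=best/_,SG,x=best;print(SG);print(s.fun.round(1));print([(fk(x,s[0])[0]-s[1]).round(1) for s in S])/" m4.py; python3 m4.py | sed -n 4,30p
```

```text
edge [574.18153945 -99.92734574  20.5       ] [635.46765353 112.58325106  20.5       ] 221.1712945480332 -16.087077859946604
1 [  0.   222.9  506.2  379.6   46.5  304.08  76.4   -0.     0.  ] 0.00404042965075746
-1 [-2.0000e-02  2.2290e+02  5.0620e+02  3.7962e+02  2.0964e+02  3.0407e+02
 -1.1720e+01 -1.6315e+02  8.8180e+01] 56.82317550715715
1
[ -0.    0.    0.   -0.   -0.   -0.   -0.   -0.    0.   -0.   -0.   -0.
   0.    0.   -0.   -0.   -0.    0.    0.   -0.   -0.   -0.   -0.    0.
  -0.   -0.    0.   -0.   -0.    0.   -0.   -0.    0.  -11.5  56.8  -0. ]
[array([ 0., -0., -0.]), array([0., 0., 0.]), array([-0.,  0., -0.]), array([0., 0., 0.]), array([0., 0., 0.]), array([-0.,  0.,  0.])]
-15.6 40 -40 [ 0.166  0.321  2.06  -1.2    0.297] 0.0
-15.6 40 -8 [ 0.144  0.393  2.042 -1.381  0.268] 0.0
-15.6 40 24 [ 0.125  0.464  2.018 -1.569  0.251] 0.0
-15.6 37 -40 [ 0.148  0.317  2.01  -0.878  0.325] 0.0
-15.6 37 -8 [ 0.128  0.386  1.993 -1.001  0.282] 0.0
-15.6 37 24 [ 0.11   0.456  1.97  -1.141  0.249] 0.0
-15.6 34 -40 [ 0.131  0.318  1.959 -0.636  0.378] 0.0
-15.6 34 -8 [ 0.112  0.385  1.942 -0.704  0.33 ] 0.0
-15.6 34 24 [ 0.095  0.453  1.919 -0.783  0.289] 0.0
-10 40 -40 [ 0.102  0.301  2.094 -1.21   0.189] 0.0
-10 40 -8 [ 0.083  0.376  2.076 -1.518  0.165] 0.0
-10 40 24 [ 0.065  0.449  2.051 -1.838  0.159] 0.0
-10 37 -40 [ 0.09   0.298  2.041 -0.745  0.234] 0.0
-10 37 -8 [ 0.072  0.37   2.023 -0.904  0.188] 0.0
-10 37 24 [ 0.056  0.441  2.    -1.116  0.154] 0.0
-10 34 -40 [ 0.079  0.3    1.987 -0.479  0.309] 0.0
-10 34 -8 [ 0.062  0.37   1.969 -0.541  0.257] 0.0
-10 34 24 [ 0.047  0.439  1.946 -0.619  0.213] 0.0
```

```bash
python3 - <<'E'
s=open('m4.py').read().split("M=np.array([651")[0]
s+='''
M=np.array([651.9,60.6,49.5])
dn=np.array([.643*np.cos(np.radians(-15.6)),.643*np.sin(np.radians(-15.6)),-.766])
if __name__=='__main__':
  for yaw in(-13,-15.6,-18,-21):
   for tl in(36,35,34,33):
    t,w=np.radians(tl),np.radians(yaw);zt=np.array([np.sin(t)*np.cos(w),np.sin(t)*np.sin(w),-np.cos(t)])
    q,e=ik(M+26*dn-110*zt,zt,o['joint_positions'][:5]);print(yaw,tl,q.round(3),round(e,2),'ang err',np.degrees(np.arccos(zt@dn/np.linalg.norm(dn))).round(1))
'''
open('m5.py','w').write(s)
E
python3 m5.py | tail -16
```

```text
-13 36 [ 0.079  0.45   1.963 -0.973  0.216] 0.0 ang err 4.3
-13 35 [ 0.075  0.449  1.945 -0.834  0.232] 0.0 ang err 5.3
-13 34 [ 0.071  0.449  1.928 -0.717  0.253] 0.0 ang err 6.2
-13 33 [ 0.067  0.449  1.91  -0.62   0.276] 0.0 ang err 7.2
-15.6 36 [ 0.103  0.457  1.949 -1.002  0.259] 0.0 ang err 4.0
-15.6 35 [ 0.098  0.456  1.932 -0.882  0.272] 0.0 ang err 5.0
-15.6 34 [ 0.093  0.456  1.914 -0.776  0.289] 0.0 ang err 6.0
-15.6 33 [ 0.089  0.456  1.897 -0.684  0.309] 0.0 ang err 7.0
-18 36 [ 0.124  0.464  1.934 -1.012  0.298] 0.0 ang err 4.3
-18 35 [ 0.118  0.463  1.917 -0.908  0.31 ] 0.0 ang err 5.2
-18 34 [ 0.113  0.463  1.901 -0.812  0.325] 0.0 ang err 6.2
-18 33 [ 0.108  0.463  1.884 -0.727  0.342] 0.0 ang err 7.2
-21 36 [ 0.149  0.474  1.913 -1.013  0.348] 0.0 ang err 5.2
-21 35 [ 0.143  0.473  1.898 -0.923  0.358] 0.0 ang err 6.0
-21 34 [ 0.136  0.472  1.882 -0.839  0.37 ] 0.0 ang err 6.8
-21 33 [ 0.13   0.472  1.865 -0.762  0.385] 0.0 ang err 7.7
```

play_rows(rows=[[[0.33,-0.19,-0.42],[0.05,0.19,-0.1]],[[0.33,-0.19,-0.42],[0.05,0.19,-0.1]],[[0.34,-0.18,-0.41],[0.06,0.19,-0.11]],[[0,0,0],[0,0,0]],[[0,0,0],[0,0,0]]])

```text
time: 12.25
tool_pos: [581.3, 83.5, 150.1]
tcp_rot: [-3.138, 0.611, 2.832]
contact_force: [0.5, -0.2, -0.9]
grip_width: 15.8
finger_force: 30.0
```

```bash
python3 b.py w6 tare_mouth stylus_tip
cat > m6.py <<'E'
from h import *
c=np.load('w6.npy',allow_pickle=True).item();o=get_obs();R=Ro.from_euler('xyz',o['tcp_rot']).as_matrix();P=np.array(o['tool_pos'])
M=np.array([651.9,60.6,49.5])
print('z',R[:,2],'tip',P+110*R[:,2],'tip px',proj(c,[P+105*R[:,2],P+110*R[:,2]]).round(1),'M px',proj(c,M).round(1))
w=np.radians(-15.6);y=np.array([-np.sin(w),np.cos(w),0]);u=np.array([.766*np.cos(w),.766*np.sin(w),.643])
print('frame px',proj(c,[M+10*(i*y+j*u) for i,j in((-1,-1),(-1,1),(1,1),(1,-1))]).round(1))
cv2.imwrite('pics/w6c.png',cv2.resize(c['img'][130:250,240:400],None,fx=5,fy=5,interpolation=2)[...,::-1])
E
python3 m6.py
```

```text
cam [439.85662118 128.14632508 222.61022122] [ 0.75064969 -0.24381198 -0.61406903] [ 0.30656148  0.95184556 -0.00317727]
tare_mouth [203.1 324.6] 0.94
stylus_tip [199.7 320.3] 0.65
12.4 [581.34342457  83.85164548 150.36788962] [-3.13837349  0.61084274  2.83262533] [ 0.14484984  0.37730219  1.94863957 -0.80586438  0.36029407 -0.41766121]
z [ 0.54541724 -0.17747048 -0.8191607 ] tip [641.33932114  64.32989243  60.26021207] tip px [[204.3 323. ]
 [202.6 323. ]] M px [[200.9 322.6]]
frame px [[191.  312. ]
 [211.  312.7]
 [210.6 333.1]
 [190.5 332.7]]
```

View pics/w6c.png

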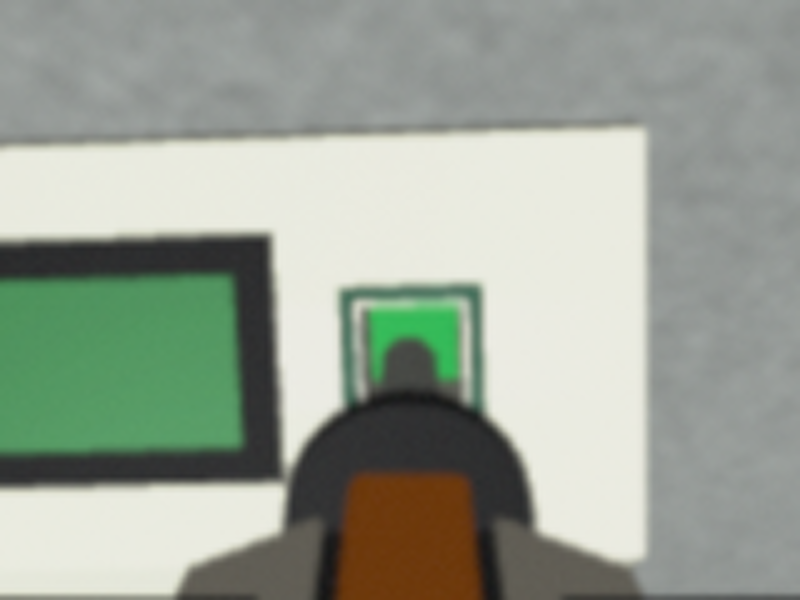

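The tip (211, 322) stands centred in front of the green well, within about 1 mm of the prediction. I insert along the well's axis.

play_rows(rows=[[[0.103,-0.029,-0.128],[0,0,0]],[[0.103,-0.029,-0.128],[0,0,0]],[[0.103,-0.029,-0.128],[0,0,0]],[[0.103,-0.029,-0.128],[0,0,0]],[[0.103,-0.029,-0.128],[0,0,0]],[[0.103,-0.029,-0.128],[0,0,0]],[[0,0,0],[0,0,0]],[[0,0,0],[0,0,0]]])

```text
time: 13.4
tool_pos: [600.1, 78.4, 126.8]
tcp_rot: [-3.138, 0.61, 2.832]
contact_force: [0.1, 0.1, -0.7]
grip_width: 15.8
finger_force: 30.0
```

play_rows(rows=[[[0.041,-0.012,-0.051],[0,0,0]],[[0.041,-0.012,-0.051],[0,0,0]],[[0,0,0],[0,0,0]],[[0,0,0],[0,0,0]]])

```text
time: 13.9
tool_pos: [602.7, 77.8, 123.9]
tcp_rot: [-3.138, 0.61, 2.832]
contact_force: [-0.8, 1.0, 0.4]
grip_width: 16.0
finger_force: 30.0
```

play_rows(rows=[[[0.041,-0.012,-0.051],[0,0,0]],[[0,0,0],[0,0,0]],[[0,0,0],[0,0,0]]])

```text
time: 14.28
tool_pos: [603.9, 77.4, 122.3]
tcp_rot: [-3.138, 0.61, 2.832]
contact_force: [-1.3, 0.5, 1.7]
grip_width: 16.0
finger_force: 30.0
```

play_rows(rows=[[[0.041,-0.012,-0.051],[0,0,0]],[[0,0,0],[0,0,0]],[[0,0,0],[0,0,0]]])

```text
time: 14.65
tool_pos: [605.1, 77.1, 120.7]
tcp_rot: [-3.138, 0.61, 2.832]
contact_force: [-1.6, 1.7, 3.5]
grip_width: 15.5
finger_force: 30.0
```

play_rows(rows=[[[0.031,-0.009,-0.038],[0,0,0]],[[0,0,0],[0,0,0]],[[0,0,0],[0,0,0]]])

```text
time: 15.02
tool_pos: [606.1, 76.8, 119.6]
tcp_rot: [-3.138, 0.61, 2.832]
contact_force: [-2.7, 1.3, 3.0]
grip_width: 16.1
finger_force: 30.0
```

play_rows(rows=[[[0.021,-0.006,-0.026],[0,0,0]],[[0,0,0],[0,0,0]],[[0,0,0],[0,0,0]]])

```text
time: 15.4
tool_pos: [606.4, 76.7, 119.3]
tcp_rot: [-3.138, 0.611, 2.832]
contact_force: [-6.8, 2.6, 9.0]
grip_width: 15.8
finger_force: 30.0
```

The force of about 11.5 N shows the button is against its stop. I hold it there, then retract.

play_rows(rows=[[[0,0,0],[0,0,0]],[[0,0,0],[0,0,0]],[[0,0,0],[0,0,0]],[[0,0,0],[0,0,0]],[[0,0,0],[0,0,0]],[[0,0,0],[0,0,0]]])

```text
time: 16.15
tool_pos: [606.4, 76.7, 119.3]
tcp_rot: [-3.138, 0.611, 2.832]
contact_force: [-7.2, 2.1, 8.9]
grip_width: 16.0
finger_force: 30.0
```

play_rows(rows=[[[-0.103,0.029,0.128],[0,0,0]],[[-0.103,0.029,0.128],[0,0,0]],[[-0.103,0.029,0.128],[0,0,0]],[[-0.103,0.029,0.128],[0,0,0]],[[-0.103,0.029,0.128],[0,0,0]],[[-0.103,0.029,0.128],[0,0,0]],[[-0.206,0.058,0.256],[0,0,0]],[[-0.206,0.058,0.256],[0,0,0]],[[-0.5,0.1,0.7],[0,0,0]],[[-0.5,0,0.9],[0,0,0]],[[-0.5,0,0.9],[0,0,0]],[[0,0,0],[0,0,0]]])

```text
time: 17.65
tool_pos: [530.8, 88.7, 234.8]
tcp_rot: [-3.141, 0.614, 2.831]
contact_force: [-0.2, -0.6, -0.5]
grip_width: 15.7
finger_force: 30.0
```

```bash
python3 b.py w7 stylus
```

```text
cam [389.01433709 133.14528755 306.71542929] [ 0.75333068 -0.24256615 -0.61127289] [ 3.06033629e-01  9.52020496e-01 -6.27258436e-04]
stylus [232.9 322.6] 0.55
17.75 [530.58584478  88.29358304 232.13747865] [-3.13854148  0.61039518  2.83204136] [ 0.17545739  0.17192649  1.9564964  -0.56298165  0.53026234 -0.66425041]
```

Run:
```python
from h import *
o=get_obs();a=Ro.from_euler('xyz',o['tcp_rot']);b=Ro.from_euler('xyz',[np.pi,0,2.9124])
v=(b*a.inv()).as_rotvec();print(np.degrees(v)/8,np.degrees(v)/8/8, (np.array([432.3,-344.6,245])-o['tool_pos'])/30)
```

```text
[1.18412913 4.20947786 0.56421014] [0.14801614 0.52618473 0.07052627] [ -3.27619483 -14.4297861    0.42875071]
```

play_rows(rows=[[[-0.2,-0.5,0.43],[0.148,0.526,0.07]],[[-0.2,-0.9,0],[0.148,0.526,0.07]],[[-0.2,-1,0],[0.148,0.526,0.07]],[[-0.2,-1,0],[0.148,0.526,0.07]],[[-0.2,-1,0],[0.148,0.526,0.07]],[[-0.2,-1,0],[0.148,0.526,0.07]],[[-0.2,-1,0],[0.148,0.526,0.07]],[[-0.2,-1,0],[0.148,0.526,0.074]],[[-0.2,-1,0],[0,0,0]],[[-0.2,-1,0],[0,0,0]],[[-0.2,-1,0],[0,0,0]],[[-0.2,-1,0],[0,0,0]]])

```text
time: 19.25
tool_pos: [458.2, -255.1, 243.3]
tcp_rot: [-3.142, -0.003, 2.912]
contact_force: [0.1, 0.1, -0.4]
grip_width: 16.2
finger_force: 30.0
```

play_rows(rows=[[[-0.2,-1,0],[0,0,0]],[[-0.2,-0.8,0],[0,0,0]],[[-0.2,-0.7,0],[0,0,0]],[[-0.28,-0.53,0],[0,0,0]],[[0,0,0],[0,0,0]],[[0,0,0],[0,0,0]]])

```text
time: 20.0
tool_pos: [432.4, -344.1, 245.0]
tcp_rot: [3.142, -0.0, 2.913]
contact_force: [0.4, -0.3, -0.5]
grip_width: 16.0
finger_force: 30.0
```

```bash
python3 b.py w8 rack_seat stylus_tip stylus
python3 - <<'E'
from h import *
c=np.load('w8.npy',allow_pickle=True).item();o=get_obs();R=Ro.from_euler('xyz',o['tcp_rot']).as_matrix();P=np.array(o['tool_pos'])
print(proj(c,[P+105*R[:,2],P+110*R[:,2],[437,-344.5,90],[432.3,-344.6,90]]).round(1))
cv2.imwrite('pics/w8c.png',cv2.resize(c['img'][110:250,230:410],None,fx=4,fy=4,interpolation=2)[...,::-1])
E
```

```text
cam [ 354.03363979 -326.92500573  389.26546937] [ 0.28656204 -0.06708496 -0.9557101 ] [ 2.27242931e-01  9.73838078e-01 -2.20448649e-04]
rack_seat [193. 324.] 0.57
stylus_tip [200.5 321.3] 0.95
stylus_tip [192.1 246.1] 0.81
stylus [ 98.7 302.1] 0.96
stylus [232.1 321.6] 0.74
stylus [206.4 229.4] 0.56
20.2 [ 432.64821765 -344.02767639  245.20147231] [-3.14121075e+00  5.52902137e-05  2.91345812e+00] [-8.10287193e-01  3.89557621e-01  1.43945482e+00 -2.98516820e-04
  1.31232406e+00 -2.15287271e+00]
[[204.8 322.7]
 [203.1 322.6]
 [194.3 323. ]
 [190.2 321.9]]
```

View pics/w8c.png

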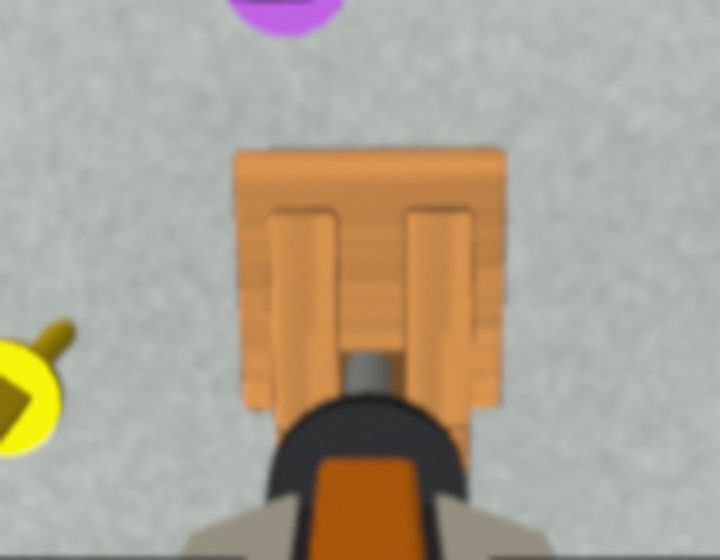

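The slot runs between columns 337 and 405 of the crop, with the tip at 367, so it is centred within 1 mm. I lower it.

play_rows(rows=[[[0,0.02,-0.4],[0,0,0]],[[0,0,-0.7],[0,0,0]],[[0,0,-0.8],[0,0,0]],[[0,0,-0.8],[0,0,0]],[[0,0,-0.5],[0,0,0]],[[0,0,-0.3],[0,0,0]],[[0,0,-0.2],[0,0,0]],[[0,0,0],[0,0,0]],[[0,0,0],[0,0,0]]])

```text
time: 21.32
tool_pos: [432.6, -344.3, 134.6]
tcp_rot: [-3.141, 0.001, 2.913]
contact_force: [0.2, 0.7, -0.3]
grip_width: 16.0
finger_force: 30.0
```

play_rows(rows=[[[0,0,-0.04],[0,0,0]],[[0,0,-0.04],[0,0,0]],[[0,0,0],[0,0,0]],[[0,0,0],[0,0,0]]])

```text
time: 21.82
tool_pos: [432.4, -344.1, 131.7]
tcp_rot: [-3.141, -0.0, 2.913]
contact_force: [0.8, -0.3, -0.7]
grip_width: 15.6
finger_force: 30.0
```

play_rows(rows=[[[0,0,-0.04],[0,0,0]],[[0,0,0],[0,0,0]],[[0,0,0],[0,0,0]]])

```text
time: 22.2
tool_pos: [432.3, -344.1, 130.5]
tcp_rot: [-3.141, -0.0, 2.912]
contact_force: [0.2, 0.9, -0.2]
grip_width: 15.7
finger_force: 30.0
```

play_rows(rows=[[[0,0,-0.03],[0,0,0]],[[0,0,0],[0,0,0]],[[0,0,0],[0,0,0]]])

```text
time: 22.58
tool_pos: [432.4, -344.1, 129.9]
tcp_rot: [-3.141, 0.0, 2.913]
contact_force: [-1.3, 1.0, 4.8]
grip_width: 15.9
finger_force: 30.0
```

Contact at the same height as the grasp, so the collar is on the prongs. I release, opening only partly, and rise.

play_rows(rows=[[[0,0,0],[0,0,0]],[[0,0,0],[0,0,0]],[[0,0,0],[0,0,0]],[[0,0,0],[0,0,0]]], hand=0.0)

```text
time: 23.08
tool_pos: [432.3, -344.0, 129.4]
tcp_rot: [-3.141, -0.0, 2.913]
contact_force: [-0.1, 0.6, 0.3]
grip_width: 45.3
finger_force: 0.0
```

play_rows(rows=[[[0,0,0.3],[0,0,0]],[[0,0,0.6],[0,0,0]],[[0,0,1],[0,0,0]],[[0,0,1],[0,0,0]],[[0,0,1],[0,0,0]],[[0,0,1],[0,0,0]],[[0.5,0,0.5],[0,0,0]],[[1,0,0],[0,0,0]],[[0.5,0,0],[0,0,0]],[[0,0,0],[0,0,0]],[[0,0,0],[0,0,0]]])

```text
time: 24.45
tool_pos: [491.8, -344.0, 291.8]
tcp_rot: [-3.141, -0.0, 2.912]
contact_force: [-0.2, 0.6, -0.1]
grip_width: 45.7
finger_force: 0.0
```

```bash
python3 b.py w9 stylus rack_seat
python3 - <<'E'
from h import *
c=np.load('w9.npy',allow_pickle=True).item()
print(proj(c,[[432.3,-344.6,96],[432.3,-344.6,171]]).round(1))
cv2.imwrite('pics/w9c.png',cv2.resize(c['img'][60:250,190:440],None,fx=3,fy=3,interpolation=2)[...,::-1])
E
```

```text
cam [ 413.42945383 -326.74031324  436.05904051] [ 0.28620572 -0.06760508 -0.95578022] [ 2.27402206e-01  9.73800606e-01 -7.84758111e-04]
stylus [151.7 226.7] 0.9
stylus [ 53.2 290.3] 0.68
stylus [131.2 312.6] 0.58
rack_seat [130.6 311.9] 0.72
24.6 [ 491.74865076 -344.19036094  291.85293278] [-3.14103038e+00 -7.63627840e-05  2.91193512e+00] [-7.38039531e-01  4.53490464e-01  1.21151078e+00 -5.30696633e-04
  1.47638444e+00 -2.07912837e+00]
[[132.3 310.1]
 [138.  307. ]]
```

View pics/w9c.png

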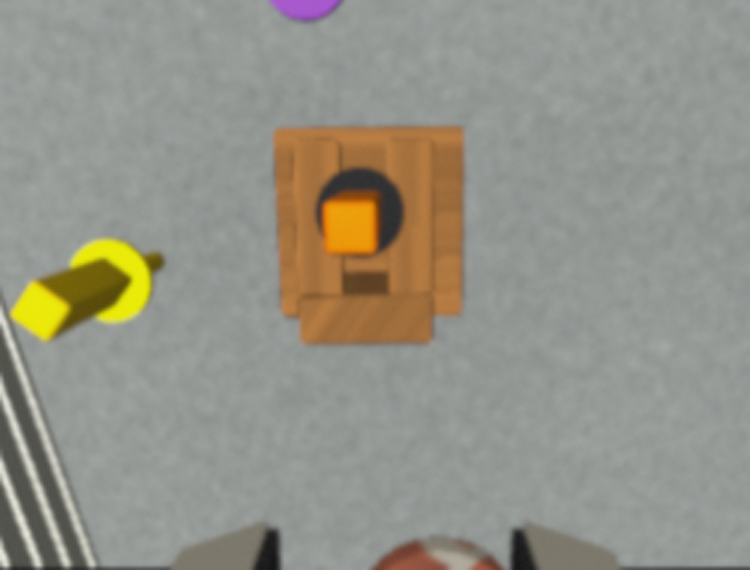

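The picture shows the stylus hanging upright: collar at crop (212, 360) on the prongs, handle top at (224, 350), both where predicted. Nothing else has moved, so I hand in.

```bash
python3 -c "
from plant import *
print(bot.close_job())"
```

```text
the job is handed in; nothing more can be done
None
```

I pressed the green button to its stop and held it there for at least 0.75 s, hung the stylus back upright in the fork and let go, then handed the job in at about 25 s; no verdict came back.

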